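Stand the candle up and hold the keepsake box open

ROBOT

A 6-joint arm with a two-finger parallel gripper is mounted at the origin on the work surface. World frame = base frame: x ahead of the robot, y to its left, z up, the work surface at z = 0. Lengths are in m, angles in rad, forces in N, time in s.
With the tool pointing down it reaches from about 0.4 to 0.825 m from the base axis. Payload 7 kg.
Tool frame: the origin (TCP) lies midway between the tips of the shut fingers; the grasp point (between the pads) lies 19 mm behind it; z points along the fingers, y is the line along which they close (so a half turn about z gives the same grasp; the last joint's range is limited). The gripper opens to 88 mm and grips with 3 to 60 N. Pads are 19 mm wide; open, the fingers measure 130 mm over their backs; the gripper's body (78 mm by 193 mm) begins 47 mm behind the grasp point.
Start: joints at [-0.932, 0.359, 0.012, 0, -1.224, -0.288], TCP at [0.232, -0.634, 0.227] pointing down, gripper open.
Joint ranges: [-3.07, 3.07], [-1.43, 2.12], [-1.02, 1.25], [-3.03, 1.67], [-3.05, -0], [-3.03, 3.03]. Speed limits (rad/s): [2.39, 2.39, 3.01, 3.14, 3.14, 3.14].

INTERFACE

Orientations are given as a 3x3 rotation matrix whose columns are the frame's x, y, z axes.
In Python, from rig import bot gives the robot as it stands.
- The arm moves only by the shell command python3 -m handwheel 'ROWS'. ROWS is JSON, one flat list of numbers, 7 for each row, row after row: the finger opening in cm, from 0 to 8.76, then the shift along the tool's x, y, z in cm, then the turn, a rotation vector about the tool's x, y, z in rad. In form: [jaw, tx, ty, tz, rx, ry, rz, jaw, tx, ty, tz, rx, ry, rz, ...]. A call has exactly 10 rows; each row is the pose to reach, as a shift and turn from the pose commanded when the call began, along the tool's axes at that moment; what a row does not reach only later rows make up. A row lasts 1/8 s, in which the tool goes at most 62.5 mm and 10.7 degrees, less where a joint would pass 70% of its speed; a pose out of reach is approached as far as the arm can. A call with a gripper value outside its range is refused whole. The fingers move at their own pace and stop on an object; the grip force is fixed at half the most. Time passes only in rows, so rows that repeat a pose let the fingers close, or fill a call up. It gives the time, the measured TCP pose, the force, the opening and the grip force at its end, in the units of the state.
- bot.get_state(): the state, without advancing time (a new reading comes with each control period).
- bot.get_image(name): name is "scene" or "top" or "wrist"; returns a dict with "pixels" (384x512x3 uint8, red, green, blue), "intrinsics" (3x3 intrinsics, pixels), "rvec" (rotation vector, rad) and "tvec" (3), from world to camera coordinates, as OpenCV has them. Camera axes: x right, y down, z forward; pixel columns grow to the right and rows downward; lengths in m; the calibration is good to about 2 mm. The wrist camera is an equidistant fisheye: a pixel r from the principal point sees the ray r / f radians off the axis. A picture is of the moment at which its call begins. There is no depth.
- bot.job_done(): hands the job in; it is judged then, once.
Trained networks look in a picture, given as the dict that the camera call returned (one of the last four; its "shot" number tells which), for a name from the list of things; names that differ only in an ending like _2 or _b are one class to them, and where a whole thing is asked for, a point or a joint stands for the part that bears it (a point fixed in the world has none). Each returns a list of dicts, best first, with "p" (0 to 1); they miss things now and then, are a little off and sometimes report something else, mostly with a low value. They report only what shows in the picture. A call takes as long as a camera call.
- bot.search_frame(picture, name): "location" ([x, y, z] in m, in world coordinates, good to about 4 mm: the middle of the surface that is visible of it).
- bot.masks_of(picture, name): "mask" (384x512 bool, what is visible of it).
The state is a dict: "time_s": time; "joint_pos": joint angles; "joint_vel": joint speeds; "joint_efforts": joint torques, N m; "eef_pos": TCP position; "tcp_rot": TCP orientation; "wrist_force": force on the tool from outside, world axes, zero at the start; "ft_torque": the same for the moment, N m; "opening": finger opening in m; "grip_force": force on a finger pad.
Only numpy, scipy, OpenCV 4.12 (cv2) and the standard library are available. Lean on these libraries where they do the work, as an engineer would, in place of code of your own. Each camera call takes 0.05 s, during which the arm holds its last target. There are 200 camera calls.

TASK

The square candle jar has toppled over: stand it gently upright, cap up, in the middle of the square coaster and let go of it. Then raise the sprung lid of the wooden box past its balance point, without letting it swing fully open, and ease it back to about ten degrees below the balance point, where it would fall shut by itself, so that I can take out the matches. Finish while holding the lid still there: do not let go, and leave the other things on the table where they are.

Things in the scene. Friction and masses are not known exactly. Their poses are not given: they have to be found in the camera images.
- candle_c (a point): centre (half-way up) of the loose candle jar, 85 mm tall, 0.18 to 0.35 kg: amber glass body 48 mm square and 66 mm tall from its base, then a round dark cap 44 mm across up to 85 mm. Its z axis runs from the base to the cap (base centre 42.5 mm behind this point); x and y are square to the flat sides. It starts lying on one flat side with its cap to the robot's right (-y), within about 0.5 rad
- coaster_top (a point): centre of the top face of the square cork coaster, 100 mm square, 6 mm thick, fixed to the table; its x and y are along its edges. The round cork coaster, 100 mm across, is not the one
- box: wooden keepsake box with its lid, fixed to the table. Origin under the centre of its floor; x points to its hinged far side, z up. Walls 220 mm deep (x), 260 mm wide (y), 90 mm high; the lid is 18 mm thick, and its front edge stands 20 mm out over the front wall (robot's side)
- lid_hinge (a point): middle of the lid's hinge line, at (110, 0, 90.5) mm in the box's frame; the hinge runs along the box's y. Axes turn with the lid and agree with the box's when it is shut
- lid_handle (a point): middle of the lid's handle, a straight round brass bar 12 mm thick and 110 mm long along the box's y, on two posts at its ends, its centre line 45 mm above the lid's top face. It lies at (-190, 0, 63) mm in the lid's frame from the hinge. Axes turn with the lid
- lid (a joint): opening angle of the lid in rad: 0 shut, 1.5 fully open against its stop. The lid weighs 0.8 kg; a spring carries about half of its weight. Balance point at 0.92 rad (53 degrees): below it the lid falls shut if let go, above it springs open by itself. Lifting the shut lid takes about 2 N at the handle, holding it ten degrees below balance under 1 N
- round_coaster: round cork coaster, 100 mm across, 6 mm thick, fixed; leave it empty. Origin under its centre
- mug: white mug, 80 mm across, 85 mm tall, origin under its centre; leave alone
- remote: black remote control, 45 x 160 x 20 mm, origin under its centre; leave alone
- tumbler: green glass tumbler, 70 mm across, 100 mm tall, origin under its centre; leave alone
- bowl: white bowl, 100 mm across, 45 mm tall, origin under its centre; leave alone

How it is judged:
On the way, in this order (a step that is already met when the one before it is completed fails the run):
1. the candle jar stands upright on the square coaster, let go (angle between candle_c's own z axis and vertical below 0.1 rad and horizontal distance between candle_c and coaster_top below 0.03 m and height (world z) of candle_c below 0.053 m and contact force between the fingers and candle below 0.05 N), for 0.2 s.
2. the lid has been raised past its balance point (value of joint lid above 0.94 rad), for 0.05 s.
At the end, for the whole second after the job is handed in: The robot holds the lid still (under 0.05 rad/s) at 0.60 to 0.88 rad, that is 2 to 18 degrees below its balance point, with a force of at least 0.15 N on it and nothing else carrying it; the candle jar stands let go, upright within 0.1 rad, on the square coaster within 30 mm of its middle (all of step 1 and value of joint lid between 0.6 and 0.88 rad and velocity of joint lid between -0.05 and 0.05 rad/s and contact force between any of the fingers, the arm and box above 0.15 N and contact force between candle and box below 0.05 N and height (world z) of candle_c above 0.044 m); the arm keeps its last pose, push and grip.
It fails at once if the lid swings open to near its stop (value of joint lid above 1.35 rad).
It fails at once if the candle jar is banged down on the coaster (over 40 N) (contact force between candle and coaster above 40 N).
It fails at once if a bystander is moved more than 40 mm (distance of any of mug, remote, tumbler, bowl from where it was at the start of the episode above 0.04 m).
It also fails if it takes over 64 s, if anything falls off the work surface, if the arm or the gripper's body presses on something with over 40 N, if the wrist force passes 120 N, or if a joint passes its speed limit or range.

## Working session

There is one attempt and no reset: what is moved stays moved. The work goes in short steps, Python scripts to look and compute and a shell command to move; the robot and the scene stay as the last step left them, time stands still between calls to the robot, and variables do not carry over. Pictures are saved under pics/ and viewed, at most 10 in all, crops included, and the job is handed in when it is done.

```bash
ls; mkdir -p pics; cat > h.py <<'E'
import numpy as np,cv2
from rig import bot
def cam(p):
    R=cv2.Rodrigues(np.array(p["rvec"],float))[0]; return R,np.array(p["tvec"],float),np.array(p["intrinsics"],float)
def proj(p,X):
    R,t,K=cam(p); c=np.atleast_2d(X)@R.T+t; u=c@K.T; return u[:,:2]/u[:,2:]
def ray(p,uv,z):
    R,t,K=cam(p); uv=np.atleast_2d(uv).astype(float)
    d=np.c_[uv,np.ones(len(uv))]@np.linalg.inv(K).T@R; o=-R.T@t
    return o+d*((z-o[2])/d[:,2])[:,None]
E
python3 - <<'E'
from h import *
np.set_printoptions(precision=4,suppress=True)
T=bot.get_image("top");S=bot.get_image("scene")
for n,p in(("top",T),("scene",S)):
    cv2.imwrite(f"pics/{n}.png",p["pixels"][:,:,::-1])
    R,t,K=cam(p); print(n,-R.T@t)
    for o in["candle_c","coaster_top","box","lid_handle","lid","round_coaster","mug","remote","tumbler","bowl"]:
        try: r=bot.search_frame(p,o); print(o,[(round(q["p"],2),np.round(q["location"],3).tolist()) for q in r[:2]])
        except Exception as e: print(o,e)
    for o in["candle_c","lid_handle","box"]:
        r=bot.masks_of(p,o)
        for q in r[:1]:
            m=q["mask"].astype(np.uint8); c=max(cv2.findContours(m,0,2)[0],key=cv2.contourArea)
            print(o,q["p"],m.sum(),cv2.minAreaRect(c))
s=bot.get_state();print(s["eef_pos"],s["tcp_rot"])
E
```

```text
pics
top [ 0.4388 -0.0105  1.2835]
candle_c [(0.58, [0.493, -0.152, 0.047]), (0.35, [0.436, -0.326, 0.007])]
coaster_top [(0.87, [0.436, -0.324, 0.005])]
box [(0.16, [0.64, -0.208, 0.01])]
lid_handle [(0.56, [0.567, 0.209, 0.106])]
lid [(0.56, [0.572, 0.206, 0.11])]
round_coaster [(0.68, [0.641, -0.208, 0.007])]
mug [(0.63, [0.753, -0.051, 0.025])]
remote [(0.73, [0.641, -0.204, 0.01]), (0.69, [0.626, -0.35, 0.022])]
tumbler [(0.76, [0.456, 0.439, 0.06])]
bowl [(0.57, [0.532, -0.485, 0.017]), (0.25, [0.574, 0.206, 0.107])]
candle_c 0.75 463 ((308.12310791015625, 214.48464965820312), (16.62065315246582, 29.892370223999023), 82.87498474121094)
lid_handle 0.93 8256 ((178.37310791015625, 185.7233428955078), (87.42012786865234, 97.67970275878906), 85.91438293457031)
box 0.8 8516 ((179.29347229003906, 184.19842529296875), (89.73941802978516, 97.94380950927734), 85.13549041748047)
scene [1.5202 0.0601 0.7783]
candle_c [(0.7, [0.511, -0.148, 0.04])]
coaster_top [(0.85, [0.44, -0.321, 0.005])]
box [(0.68, [0.652, 0.211, 0.109])]
lid_handle [(0.83, [0.591, 0.206, 0.105])]
lid [(0.66, [0.595, 0.21, 0.111])]
round_coaster [(0.86, [0.647, -0.206, 0.007])]
mug [(0.78, [0.762, -0.055, 0.054])]
remote [(0.71, [0.636, -0.339, 0.023])]
tumbler [(0.75, [0.471, 0.422, 0.07]), (0.42, [0.594, 0.21, 0.108])]
bowl [(0.55, [0.508, -0.478, 0.031]), (0.48, [0.648, -0.206, 0.011])]
candle_c 0.9 371 ((213.5, 193.5), (17.0, 23.0), 90.0)
lid_handle 0.67 3918 ((321.0, 194.5), (53.0, 90.0), 90.0)
box 0.64 3860 ((321.0, 194.5), (51.0, 90.0), 90.0)
[ 0.232  -0.6339  0.2266] [[-0.9391 -0.3437 -0.    ]
 [-0.3437  0.9391  0.    ]
 [-0.      0.     -1.    ]]
```

```bash
python3 - <<'E'
import cv2
a=cv2.imread("pics/top.png");b=a[110:310,110:410]
cv2.imwrite("pics/top_c.png",cv2.resize(b,(800,533),interpolation=cv2.INTER_CUBIC))
E
```

```text
(no output)
```

View pics/top_c.png

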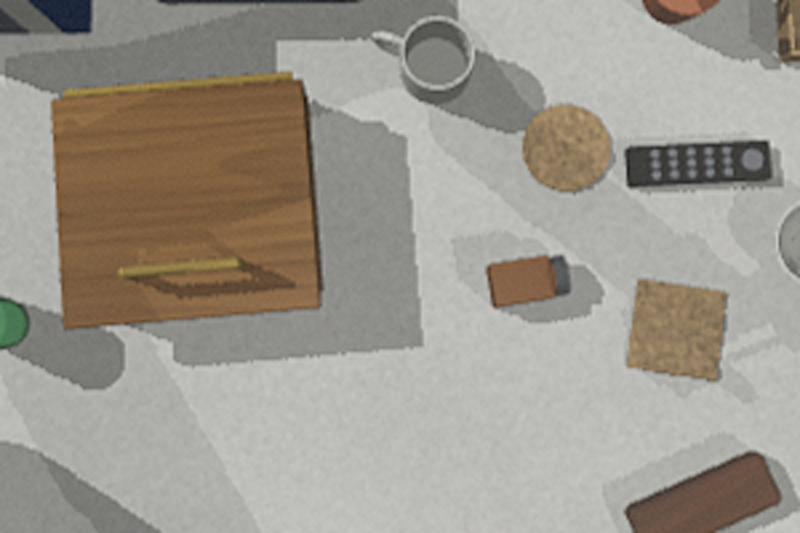

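The crop shows the jar lying at (528,281) with its cap to the right. The square coaster is at (677,330), and the box handle runs from (118,272) to (238,263). Next I'll work out exact poses.

```bash
cat >> h.py <<'E'
from scipy.spatial.transform import Rotation as Ro
def go(R,p,s=None):
    s=s or bot.get_state(); R0=np.array(s["tcp_rot"]);p0=np.array(s["eef_pos"])
    print("shift cm",np.round(R0.T@(p-p0)*100,2),"rot",np.round(Ro.from_matrix(R0.T@R).as_rotvec(),3))
E
python3 - <<'E'
from h import *
np.set_printoptions(precision=4,suppress=True)
p=bot.get_image("top")
f=lambda c:np.array(c)*[300/800,200/533]+110
h=ray(p,f([(118,272),(238,263)]),.1535);print("handle ends",h,"mid",h.mean(0),"len",np.linalg.norm(h[0]-h[1]))
L=ray(p,f([(53,99),(303,80),(320,306),(64,327)]),.1085);print("lid",L,L.mean(0))
c=ray(p,f([(637,280),(727,291),(718,380),(627,368)]),.006);print("coaster",c.mean(0),np.linalg.norm(np.diff(c,axis=0),axis=1))
m=bot.masks_of(p,"coaster_top")
for q in m[:1]:
    k=q["mask"];v,u=np.nonzero(k);print("mask coaster",ray(p,[u.mean(),v.mean()],.006),k.sum())
b=ray(p,f([(488,265),(551,256),(557,300),(494,308)]),.048);print("body",b,b.mean(0),np.linalg.norm(np.diff(b,axis=0),axis=1))
d=b[1]+b[2]-b[0]-b[3];d/=np.linalg.norm(d);print("axis",d,"cap front mid",ray(p,f([(569,274)]),.035))
u=h[1]-h[0];u/=np.linalg.norm(u);print("hdir",u)
a=d*[1,1,0];a/=np.linalg.norm(a)
y=np.cross([0,0,-1],a); R0=np.c_[a,y,[0,0,-1]]
R=R0@Ro.from_rotvec([0,-np.radians(35),0]).as_matrix()
g=b.mean(0)+a*(.045-.033); g[2]=.028
print("grasp",g); tcp=g+R[:,2]*.019
print(R,tcp); go(R,tcp-R[:,2]*.12+[0,0,.03]); go(R,tcp)
E
```

```text
handle ends [[0.4986 0.2603 0.1535]
 [0.5065 0.1422 0.1535]] mid [0.5026 0.2013 0.1535] len 0.11832735401009836
lid [[0.6817 0.3419 0.1085]
 [0.6998 0.0818 0.1085]
 [0.4646 0.0643 0.1085]
 [0.4454 0.325  0.1085]] [0.5729 0.2033 0.1085]
coaster [ 0.4375 -0.3248  0.006 ] [0.1006 0.0988 0.1009]
mask coaster [[ 0.4398 -0.325   0.006 ]] 1125
body [[ 0.5085 -0.1129  0.048 ]
 [ 0.5176 -0.181   0.048 ]
 [ 0.4702 -0.1864  0.048 ]
 [ 0.4622 -0.1186  0.048 ]] [ 0.4896 -0.1497  0.048 ] [0.0687 0.0477 0.0683]
axis [ 0.1252 -0.9921  0.    ] cap front mid [[ 0.4987 -0.202   0.035 ]]
hdir [ 0.0667 -0.9978  0.    ]
grasp [ 0.4911 -0.1616  0.028 ]
[[ 0.1025 -0.9921 -0.0718]
 [-0.8127 -0.1252  0.5691]
 [-0.5736  0.     -0.8192]] [ 0.4898 -0.1508  0.0124]
shift cm [-39.28  29.79   8.58] rot [-0.41  -0.515 -1.301]
shift cm [-40.81  36.5   21.41] rot [-0.41  -0.515 -1.301]
```

```bash
python3 -m handwheel '[8.7,-10,8,0,-0.05,-0.06,-0.16, 8.7,-16,12,0,-0.1,-0.13,-0.33, 8.7,-20,16,1,-0.15,-0.19,-0.49, 8.7,-25,19,2,-0.2,-0.26,-0.65, 8.7,-29,22,4,-0.26,-0.32,-0.81, 8.7,-33,25,5,-0.31,-0.39,-0.98, 8.7,-36,28,7,-0.36,-0.45,-1.14, 8.7,-39.3,29.8,8.6,-0.41,-0.515,-1.301, 8.7,-39.3,29.8,8.6,-0.41,-0.515,-1.301, 8.7,-39.3,29.8,8.6,-0.41,-0.515,-1.301]'
cat > g.py <<'E'
from h import *
a=np.array([.1252,-.9921,0]); R0=np.c_[a,np.cross([0,0,-1],a),[0,0,-1]]
R=R0@Ro.from_rotvec([0,-np.radians(35),0]).as_matrix()
g=np.array([.4911,-.1616,.028]);tcp=g+R[:,2]*.019
E
python3 - <<'E'
from g import *
s=bot.get_state();print(s["joint_pos"],s["opening"]);go(R,tcp)
p=bot.get_image("wrist");cv2.imwrite("pics/w1.png",p["pixels"][:,:,::-1])
E
```

```text
time_s: 2.75
eef_pos: [0.4987, -0.2189, 0.1402]
tcp_rot: [[0.103, -0.992, -0.073], [-0.813, -0.126, 0.569], [-0.573, 0.001, -0.819]]
wrist_force: [-1.2, -0.4, 0.9]
opening: 0.087
grip_force: 0.0
[-0.44098791  0.48550263  0.04707892 -0.50558917 -1.50233839  0.69840138] 0.08695829042135458
shift cm [ 1.7   0.02 14.41] rot [ 0.001 -0.    -0.   ]
```

View pics/w1.png

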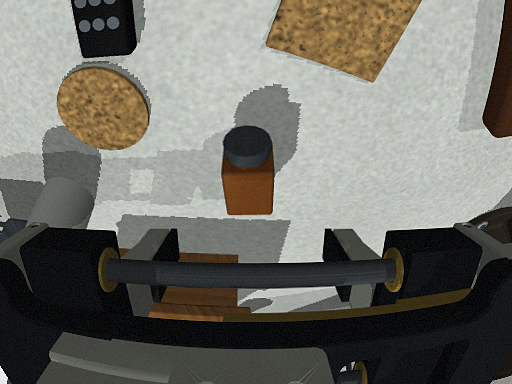

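The wrist view shows the jar at (248,175), centred between the fingers and square to them. Descending and gripping.

```bash
python3 -m handwheel '[8.7,0.5,0,4,0,0,0, 8.7,1,0,8,0,0,0, 8.7,1.4,0,11.5,0,0,0, 8.7,1.6,0,13.5,0,0,0, 8.7,1.7,0,14.4,0,0,0, 8.7,1.7,0,14.4,0,0,0, 4,1.7,0,14.4,0,0,0, 4,1.7,0,14.4,0,0,0, 4,1.7,0,14.4,0,0,0, 4,1.7,0,14.4,0,0,0]'
cat > pl.py <<'E'
from g import *
t=np.array([.4385,-.3249,0]); 
Ru=R0@Ro.from_rotvec([0,np.radians(55),0]).as_matrix()
def place(up): # base centre `up` above coaster
    q=t+[0,0,.006+.045+up]; 
    # grasp point lies 4 mm above jar axis when lying -> offset along Ru-equivalent
    off=(Ru@R.T)@np.array([0,0,.004]); return q+off+Ru[:,2]*.019
E
python3 - <<'E'
from pl import *
go(R,tcp+[0,0,.12]);go(Ru,place(.08));go(Ru,place(0))
E
```

```text
time_s: 4.05
eef_pos: [0.4902, -0.151, 0.013]
tcp_rot: [[0.103, -0.992, -0.071], [-0.813, -0.125, 0.569], [-0.573, -0.001, -0.819]]
wrist_force: [-0.0, -0.8, 0.8]
opening: 0.0525
grip_force: 0.4
shift cm [-6.87  0.03 -9.77] rot [-0. -0.  0.]
shift cm [  8.41   7.3  -18.96] rot [-1.000e-03  1.571e+00 -0.000e+00]
shift cm [ 13.     7.3  -12.41] rot [-1.000e-03  1.571e+00 -0.000e+00]
```

```bash
python3 -m handwheel '[3.5,0,0,0,0,0,0, 3.5,0,0,0,0,0,0, 3.5,0,0,0,0,0,0, 3.5,0,0,0,0,0,0, 3.5,-1,0,-1.4,0,0,0, 3.5,-2.3,0,-3.3,0,0,0, 3.5,-4,0,-5.6,0,0,0, 3.5,-5.8,0,-8,0,0,0, 3.5,-6.9,0,-9.8,0,0,0, 3.5,-6.9,0,-9.8,0,0,0]'
python3 - <<'E'
from pl import *
print(bot.get_state()["wrist_force"]);go(Ru,place(.06))
E
```

```text
time_s: 5.3
eef_pos: [0.4907, -0.151, 0.1349]
tcp_rot: [[0.105, -0.992, -0.069], [-0.814, -0.126, 0.568], [-0.572, -0.004, -0.82]]
wrist_force: [-0.1, 0.0, -2.4]
opening: 0.0479
grip_force: 30.0
[-0.0819652   0.04777565 -2.4415824 ]
shift cm [16.54  7.38 -7.32] rot [-0.004  1.569 -0.   ]
```

```bash
python3 -m handwheel '[3.5,1.5,0.7,-0.7,0,0.17,0, 3.5,3.3,1.5,-1.5,0,0.34,0, 3.5,5.2,2.4,-2.3,0,0.52,0, 3.5,7.2,3.3,-3.2,0,0.7,0, 3.5,9.2,4.2,-4.1,0,0.88,0, 3.5,11.2,5.1,-5,0,1.06,0, 3.5,13.2,6,-5.9,0,1.24,0, 3.5,15,6.8,-6.7,0,1.41,0, 3.5,16.5,7.4,-7.3,0,1.569,0, 3.5,16.5,7.4,-7.3,0,1.569,0]'
python3 - <<'E'
from pl import *
s=bot.get_state();print(s["joint_pos"]);go(Ru,place(.06));go(Ru,place(0))
p=bot.get_image("scene");k=p["pixels"][120:320,120:320,::-1];cv2.imwrite("pics/s2.png",cv2.resize(k,(600,600),interpolation=2))
E
```

```text
time_s: 6.55
eef_pos: [0.5073, -0.3629, 0.1038]
tcp_rot: [[0.07, -0.996, 0.051], [-0.602, -0.083, -0.794], [0.795, 0.025, -0.606]]
wrist_force: [66.5, 67.0, 9.8]
opening: 0.0479
grip_force: 30.1
[-0.16546377  0.38227271 -1.01692629  1.66739937 -0.89216498 -1.32387484]
shift cm [-2.37  6.48 -2.23] rot [ 0.049  0.041 -0.004]
shift cm [-7.14  6.33  1.41] rot [ 0.049  0.041 -0.004]
```

View pics/s2.png

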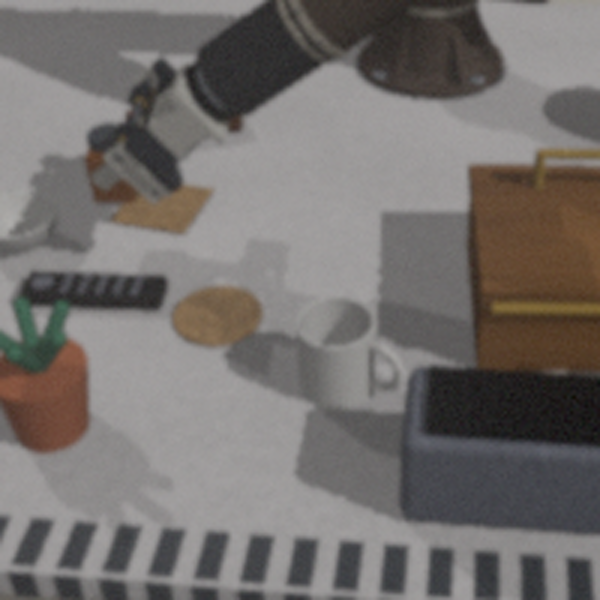

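The scene view shows the jar held upright just beyond the coaster at about (110,175). Joints 3 and 4 are at their limits. Turning the approach about 40° clockwise gives the wrist more room.

```bash
cat >> pl.py <<'E'
Ru_old=Ru; Rz=Ro.from_rotvec([0,0,-np.radians(40)]).as_matrix()
Ru=Rz@Ru
E
python3 - <<'E'
from pl import *
np.set_printoptions(precision=3,suppress=True)
s=bot.get_state();print(s["time_s"],s["wrist_force"],s["ft_torque"],s["joint_pos"],s["joint_vel"],s["eef_pos"])
q=place(.10);go(Ru,q)
go(Ro.from_rotvec([0,0,-np.radians(20)]).as_matrix()@Ru_old,q)
# from commanded pose
c=dict(eef_pos=[0,0,0],tcp_rot=np.eye(3))
E
```

```text
6.6 [-8.512 -6.192 -8.231] [ 3.45   1.364 -1.55 ] [-0.164  0.394 -1.017  1.66  -0.9   -1.336] [ 0.008 -0.054 -0.003 -0.031  0.197  0.301] [ 0.504 -0.365  0.099]
shift cm [ 0.99  7.04 -5.17] rot [-0.503  0.026  0.399]
shift cm [ 0.99  7.04 -5.17] rot [-0.22   0.032  0.195]
```

```bash
python3 -m handwheel '[3.5,0.2,0.3,-1,-0.06,0,0.05, 3.5,0.4,1.2,-2,-0.13,0,0.1, 3.5,0.6,2.1,-2.8,-0.19,0.01,0.15, 3.5,0.7,3,-3.4,-0.25,0.01,0.2, 3.5,0.8,3.9,-4,-0.31,0.02,0.25, 3.5,0.9,4.8,-4.5,-0.38,0.02,0.3, 3.5,1,5.7,-4.8,-0.44,0.02,0.35, 3.5,1,6.5,-5.1,-0.48,0.03,0.38, 3.5,1,7,-5.2,-0.5,0.03,0.4, 3.5,1,7,-5.2,-0.5,0.03,0.4]'
python3 - <<'E'
from pl import *
np.set_printoptions(precision=3,suppress=True)
s=bot.get_state();print(s["joint_pos"],s["ft_torque"]);go(Ru,place(.10));go(Ru,place(0.02))
E
```

```text
time_s: 7.85
eef_pos: [0.437, -0.3321, 0.1454]
tcp_rot: [[-0.301, -0.853, -0.427], [-0.491, 0.523, -0.697], [0.818, -0.0, -0.575]]
wrist_force: [0.2, -0.2, -3.1]
opening: 0.048
grip_force: 30.0
[ 0.124  0.479 -0.668  0.739 -1.25  -1.226] [ 3.037 -1.822  0.038]
shift cm [-0.17  0.27  0.69] rot [-0.019  0.002  0.013]
shift cm [-6.71  0.27  5.29] rot [-0.019  0.002  0.013]
```

```bash
python3 -m handwheel '[3.5,-0.5,0,0.4,0,0,0, 3.5,-1.3,0.1,1,-0.01,0,0, 3.5,-2.2,0.1,1.7,-0.01,0,0.01, 3.5,-3.1,0.2,2.4,-0.02,0,0.01, 3.5,-4,0.2,3.1,-0.02,0,0.01, 3.5,-4.9,0.3,3.8,-0.02,0,0.01, 3.5,-5.7,0.3,4.5,-0.02,0,0.01, 3.5,-6.3,0.3,5,-0.02,0,0.01, 3.5,-6.7,0.3,5.3,-0.02,0,0.01, 3.5,-6.7,0.3,5.3,-0.02,0,0.01]'
python3 - <<'E'
from pl import *
np.set_printoptions(precision=4,suppress=True)
go(Ru,place(0.02));go(Ru,place(0))
S=bot.get_image("scene");T=bot.get_image("top")
for p in(S,T):
    print([(round(q["p"],2),q["location"]) for q in bot.search_frame(p,"candle_c")[:1]])
k=S["pixels"][130:230,130:230,::-1];k2=T["pixels"][180:280,310:410,::-1]
# expected base / cap centres
for p,o in((S,(130,130)),(T,(310,180))):
    c=np.array([.4385,-.3249,0]);
    im=cv2.resize(p["pixels"][o[1]:o[1]+100,o[0]:o[0]+100,::-1],(400,400),interpolation=2)
    for x in proj(p,np.array([c+[0,0,.026],c+[0,0,.111]])): cv2.circle(im,tuple(int(v) for v in (x-o)*4+2),3,(255,0,255),-1)
    k=im if p is S else np.hstack([k,im])
cv2.imwrite("pics/s3.png",k)
E
```

```text
time_s: 9.1
eef_pos: [0.4323, -0.3346, 0.0605]
tcp_rot: [[-0.309, -0.841, -0.444], [-0.485, 0.541, -0.687], [0.818, 0.003, -0.575]]
wrist_force: [-0.8, -0.7, -2.9]
opening: 0.0476
grip_force: 30.0
shift cm [-0.03  0.    0.03] rot [0.001 0.002 0.003]
shift cm [-1.67 -0.    1.18] rot [0.001 0.002 0.003]
[]
[(0.83, [0.4413, -0.3193, 0.1098])]
```

View pics/s3.png

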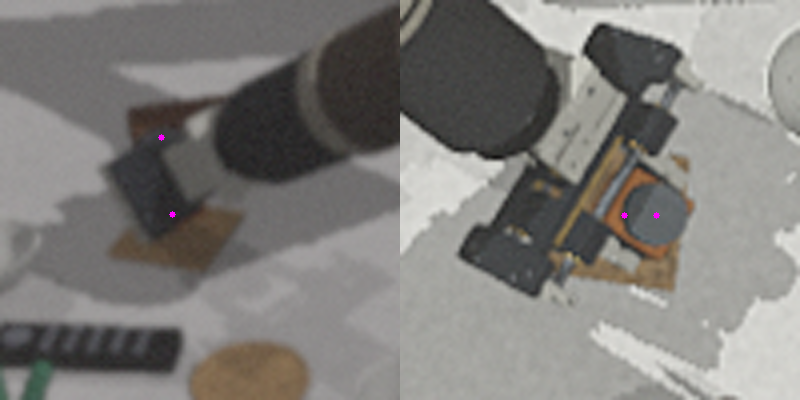

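The top view shows the cap at (656,215), right on its expected point and with its top at 0.11. Lowering slowly.

```bash
python3 -m handwheel '[3.5,-0.3,0,0.2,0,0,0, 3.5,-0.6,0,0.4,0,0,0, 3.5,-0.85,0,0.6,0,0,0, 3.5,-1.1,0,0.75,0,0,0, 3.5,-1.25,0,0.87,0,0,0, 3.5,-1.35,0,0.95,0,0,0, 3.5,-1.4,0,0.98,0,0,0, 3.5,-1.43,0,1,0,0,0, 3.5,-1.47,0,1.03,0,0,0, 3.5,-1.47,0,1.03,0,0,0]'
```

```text
time_s: 10.55
eef_pos: [0.4324, -0.3346, 0.0434]
tcp_rot: [[-0.31, -0.841, -0.444], [-0.484, 0.541, -0.688], [0.818, 0.002, -0.575]]
wrist_force: [-0.6, 3.6, 4.3]
opening: 0.0483
grip_force: 30.0
```

```bash
python3 -m handwheel '[3.5,-0.04,0,0.03,0,0,0, 3.5,-0.08,0,0.06,0,0,0, 3.5,-0.08,0,0.06,0,0,0, 5,-0.08,0,0.06,0,0,0, 6,-0.08,0,0.06,0,0,0, 7,-0.08,0,0.06,0,0,0, 8,-0.08,0,0.06,0,0,0, 8.7,-0.08,0,0.06,0,0,0, 8.7,-0.08,0,0.06,0,0,0, 8.7,-0.08,0,0.06,0,0,0]'
```

```text
time_s: 11.8
eef_pos: [0.4323, -0.3345, 0.0417]
tcp_rot: [[-0.31, -0.841, -0.444], [-0.485, 0.541, -0.687], [0.818, 0.002, -0.575]]
wrist_force: [0.3, -0.5, 0.1]
opening: 0.0871
grip_force: 0.0
```

```bash
python3 -m handwheel '[8.7,0,0,-1,0,0,0, 8.7,0,0,-2.5,0,0,0, 8.7,0,0,-4.5,0,0,0, 8.7,0,0,-7,0,0,0, 8.7,0,0,-10,0,0,0, 8.7,1,0,-13.5,0,0,0, 8.7,4,0,-17,0,0,0, 8.7,7,0,-20,0,0,0, 8.7,9,0,-22,0,0,0, 8.7,9,0,-22,0,0,0]'
cat > lid.py <<'E'
from h import *
yaw=np.radians(4.1);bx=np.array([np.cos(yaw),np.sin(yaw),0]);by=np.array([-bx[1],bx[0],0])
Rl=np.c_[-by,-bx,[0,0,-1]]
H0=np.array([.503,.200,.1535]);hinge=H0+bx*.19;hinge[2]=.0905
def hp(th,lean=0): # tcp for lid angle
    a=np.radians(180-18.343)-th; r=np.hypot(.19,.063)
    return hinge+r*(np.cos(a)*bx+[0,0,np.sin(a)])
def tcp(th): return hp(th)+np.array([0,0,-.019])
E
python3 - <<'E'
from lid import *
np.set_printoptions(precision=4,suppress=True)
s=bot.get_state();print(s["joint_pos"],np.linalg.det(Rl))
print(H0,hp(0),hp(.98));go(Rl,tcp(0)+[0,0,.12])
T=bot.get_image("top");S=bot.get_image("scene")
for p in(S,T):
    print([(round(q["p"],2),q["location"]) for q in bot.search_frame(p,"candle_c")[:1]])
c=np.array([.4385,-.3249,0])
for p,o in((S,(130,130)),(T,(310,180))):
    im=cv2.resize(p["pixels"][o[1]:o[1]+100,o[0]:o[0]+100,::-1],(400,400),interpolation=2)
    for x in proj(p,np.array([c+[0,0,.006],c+[0,0,.091]])): cv2.circle(im,tuple(int(v) for v in (x-o)*4+2),3,(255,0,255),-1)
    k=im if p is S else np.hstack([k,im])
cv2.imwrite("pics/s4.png",k)
E
```

```text
time_s: 13.05
eef_pos: [0.5035, -0.2254, 0.2444]
tcp_rot: [[-0.313, -0.842, -0.44], [-0.487, 0.54, -0.687], [0.815, -0.001, -0.579]]
wrist_force: [-0.1, 0.1, -0.0]
opening: 0.0869
grip_force: 0.0
[ 0.2963  0.4553 -0.3805  0.5567 -1.5579 -1.1223] 1.0
[0.503  0.2    0.1535] [0.503  0.2    0.1535] [0.6391 0.2098 0.2834]
shift cm [-19.87  23.01 -29.77] rot [ 0.305 -0.92  -0.592]
[(0.83, [0.4548, -0.3187, 0.0574])]
[(0.93, [0.4386, -0.3165, 0.0898])]
```

View pics/s4.png

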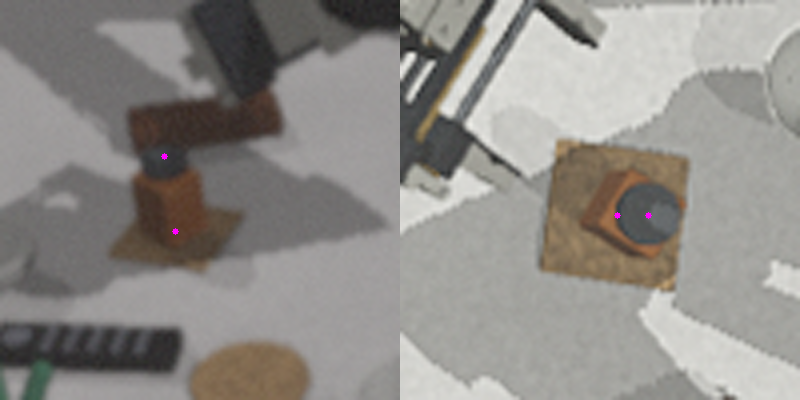

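The jar stands upright on the coaster: cap at (645,212) in the top view, on its expected point. Now to the handle.

```bash
python3 -m handwheel '[8.7,-1.5,2,-2.5,0.03,-0.09,-0.06, 8.7,-4,5,-6.5,0.07,-0.22,-0.14, 8.7,-7,8,-10.5,0.11,-0.35,-0.22, 8.7,-10,11.5,-15,0.16,-0.48,-0.31, 8.7,-13,15,-19.5,0.2,-0.61,-0.4, 8.7,-16,18.5,-24,0.25,-0.74,-0.48, 7,-18.5,21.5,-27.8,0.28,-0.86,-0.55, 6,-19.9,23,-29.8,0.305,-0.92,-0.592, 5,-19.9,23,-29.8,0.305,-0.92,-0.592, 5,-19.9,23,-29.8,0.305,-0.92,-0.592]'
python3 - <<'E'
from lid import *
s=bot.get_state();print(s["joint_pos"],s["opening"]);go(Rl,tcp(0))
p=bot.get_image("wrist");cv2.imwrite("pics/w2.png",p["pixels"][:,:,::-1])
E
```

```text
time_s: 14.5
eef_pos: [0.5022, 0.1978, 0.2504]
tcp_rot: [[0.069, -0.998, -0.006], [-0.998, -0.069, -0.004], [0.004, 0.007, -1.0]]
wrist_force: [-0.9, 0.8, -1.1]
opening: 0.0534
grip_force: 0.0
[ 0.73745734  0.12524935 -0.24317382 -0.00145458 -1.20978036 -0.66813716] 0.05338379254718214
shift cm [-0.25 -0.17 11.59] rot [ 0.007 -0.004 -0.003]
```

View pics/w2.png

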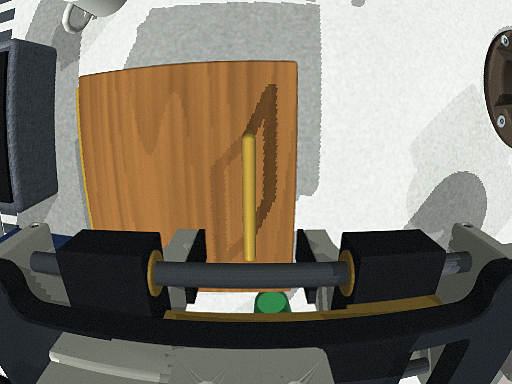

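The bar at (249,200) is centred between the fingers and parallel to the pads. Descending and gripping.

```bash
python3 -m handwheel '[5,-0.1,-0.1,2.5,0,0,0, 5,-0.1,-0.1,5.5,0,0,0, 5,-0.2,-0.2,8.5,0,0,0, 5,-0.2,-0.2,10.8,0,0,0, 5,-0.2,-0.2,11.6,0,0,0, 0.8,-0.2,-0.2,11.6,0,0,0, 0.8,-0.2,-0.2,11.6,0,0,0, 0.8,-0.2,-0.2,11.6,0,0,0, 0.8,-0.2,-0.2,11.6,0,0,0, 0.8,-0.2,-0.2,11.6,0,0,0]'
python3 - <<'E'
from lid import *
s=bot.get_state();R=np.array(s["tcp_rot"])
for th in np.arange(0,1.05,.1): print(round(th,2),np.round(R.T@(tcp(th)-tcp(0))*100,2))
E
```

```text
time_s: 15.8
eef_pos: [0.5029, 0.2006, 0.1354]
tcp_rot: [[0.069, -0.998, -0.006], [-0.998, -0.069, -0.002], [0.001, 0.006, -1.0]]
wrist_force: [-5.6, 2.0, 4.8]
opening: 0.0112
grip_force: 30.0
0.0 [0. 0. 0.]
0.1 [ 0.   -0.71 -1.87]
0.2 [ 0.   -1.61 -3.66]
0.3 [ 0.   -2.68 -5.35]
0.4 [-0.   -3.91 -6.93]
0.5 [-0.   -5.29 -8.37]
0.6 [-0.   -6.82 -9.67]
0.7 [-1.000e-02 -8.460e+00 -1.081e+01]
0.8 [-1.000e-02 -1.021e+01 -1.178e+01]
0.9 [-1.000e-02 -1.205e+01 -1.257e+01]
1.0 [-1.000e-02 -1.395e+01 -1.318e+01]
```

```bash
python3 -m handwheel '[0.8,0,-0.15,-0.5,0,0,0, 0.8,0,-0.4,-1.1,0,0,0, 0.8,0,-0.71,-1.87,0,0,0, 0.8,0,-1.15,-2.75,0,0,0, 0.8,0,-1.61,-3.66,0,0,0, 0.8,0,-2.13,-4.5,0,0,0, 0.8,0,-2.68,-5.35,0,0,0, 0.8,0,-3.2,-6.05,0,0,0, 0.8,0,-3.91,-6.93,0,0,0, 0.8,0,-3.91,-6.93,0,0,0]'
```

```text
time_s: 17.05
eef_pos: [0.5413, 0.2035, 0.2054]
tcp_rot: [[0.07, -0.998, -0.008], [-0.998, -0.07, -0.002], [0.001, 0.008, -1.0]]
wrist_force: [-15.1, 3.0, 9.1]
opening: 0.0112
grip_force: 30.0
```

```bash
python3 -m handwheel '[0.8,0,0.15,-0.13,0,0,0, 0.8,0,-0.2,-0.5,0,0,0, 0.8,0,-0.55,-0.86,0,0,0, 0.8,0,-1.25,-1.59,0,0,0, 0.8,0,-2,-2.25,0,0,0, 0.8,0,-2.79,-2.9,0,0,0, 0.8,0,-3.6,-3.5,0,0,0, 0.8,0,-4.45,-4.06,0,0,0, 0.8,0,-4.45,-4.06,0,0,0, 0.8,0,-4.45,-4.06,0,0,0]'
python3 - <<'E'
from lid import *
s=bot.get_state();e=np.array(s["eef_pos"])-np.array(s["tcp_rot"])[:,2]*.019
d=e-hinge;print("r",np.hypot(d@bx,d[2]),"th",np.radians(161.657)-np.arctan2(d[2],d@bx),s["wrist_force"])
p=bot.get_image("scene");cv2.imwrite("pics/s5.png",cv2.resize(p["pixels"][80:260,220:430,::-1],(700,600),interpolation=2))
E
```

```text
time_s: 18.3
eef_pos: [0.5882, 0.2068, 0.2462]
tcp_rot: [[0.07, -0.998, -0.004], [-0.998, -0.07, -0.001], [0.001, 0.004, -1.0]]
wrist_force: [-5.0, 1.5, 5.7]
opening: 0.011
grip_force: 30.0
r 0.20354187605721202 th 0.7116503608534082 [-4.97597466  1.4588662   5.67396695]
```

View pics/s5.png

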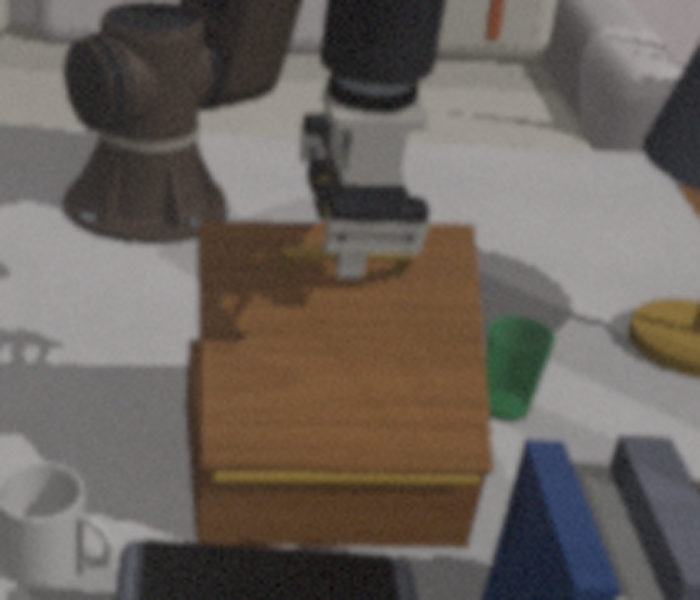

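The scene view shows the lid raised with the handle in the grip at (350,255). Going on past balance.

```bash
python3 -m handwheel '[0.8,0,-0.4,-0.33,0,0,0, 0.8,0,-0.85,-0.6,0,0,0, 0.8,0,-1.72,-1.07,0,0,0, 0.8,0,-2.6,-1.5,0,0,0, 0.8,0,-3.56,-1.86,0,0,0, 0.8,0,-4.5,-2.2,0,0,0, 0.8,0,-5.46,-2.47,0,0,0, 0.8,0,-5.8,-2.56,0,0,0, 0.8,0,-5.8,-2.56,0,0,0, 0.8,0,-5.8,-2.56,0,0,0]'
cat > th.py <<'E'
from lid import *
s=bot.get_state();e=np.array(s["eef_pos"])-np.array(s["tcp_rot"])[:,2]*.019
d=e-hinge;print("r",np.hypot(d@bx,d[2]),"th",np.radians(161.657)-np.arctan2(d[2],d@bx),s["wrist_force"],s["time_s"])
go(np.array(s["tcp_rot"]),tcp(.75))
E
python3 th.py
python3 - <<'E'
from lid import *
p=bot.get_image("scene");cv2.imwrite("pics/s6.png",cv2.resize(p["pixels"][80:260,220:430,::-1],(700,600),interpolation=2))
E
```

```text
time_s: 19.6
eef_pos: [0.6456, 0.2108, 0.2697]
tcp_rot: [[0.07, -0.998, -0.005], [-0.998, -0.07, -0.002], [0.001, 0.005, -1.0]]
wrist_force: [-1.7, 2.9, 0.3]
opening: 0.0109
grip_force: 30.0
r 0.20364302386184419 th 1.0181943446129256 [-1.67228335  2.89778115  0.32523518] 19.6
shift cm [0.06 4.9  2.28] rot [0. 0. 0.]
```

View pics/s6.png

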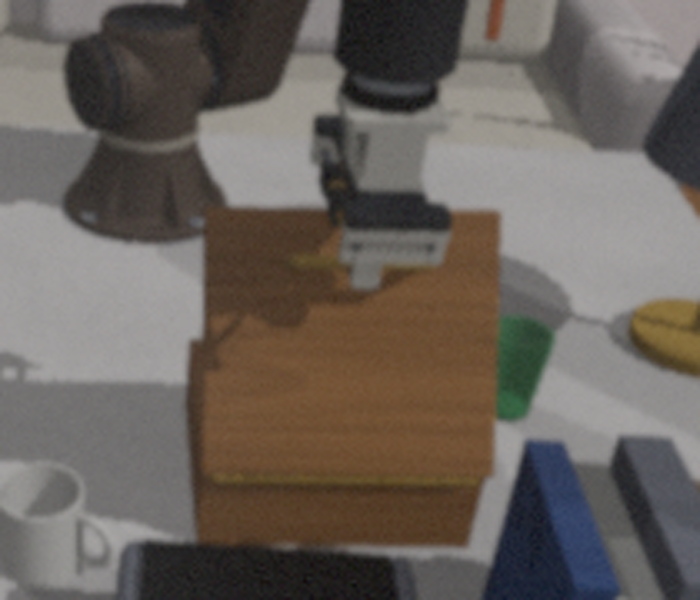

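```bash
python3 - <<'E'
from lid import *
p=bot.get_image("scene")
print("seen v",80+210/3.333)
for th in(.9,.94,.98,1.02,1.06):
    c,s=np.cos(th),np.sin(th)
    print(th,[proj(p,hinge+by*y+bx*(-.24*c+.018*s)+np.array([0,0,.24*s+.018*c]))[0].round(1) for y in(-.13,.13)],
      [proj(p,hinge+by*y+bx*(-.24*c)+np.array([0,0,.24*s]))[0].round(1) for y in(-.13,)])
print(bot.get_state()["eef_pos"])
E
```

```text
seen v 143.006300630063
0.9 [array([280.7, 141.9]), array([366.4, 143.2])] [array([280.2, 143. ])]
0.94 [array([281. , 141.5]), array([367.4, 142.9])] [array([280.5, 142.5])]
0.98 [array([281.2, 141.3]), array([368.5, 142.7])] [array([280.7, 142. ])]
1.02 [array([281.5, 141.3]), array([369.5, 142.7])] [array([281. , 141.7])]
1.06 [array([281.7, 141.3]), array([370.6, 142.8])] [array([281.2, 141.6])]
[0.64548426 0.21078496 0.26965865]
```

```bash
python3 -m handwheel '[0.8,0,-0.5,-0.1,0,0,0, 0.8,0,-0.9,-0.2,0,0,0, 0.8,0,-0.9,-0.2,0,0,0, 0.8,0,-0.5,-0.1,0,0,0, 0.8,0,0,0,0,0,0, 0.8,0,0.7,0.19,0,0,0, 0.8,0,1.5,0.44,0,0,0, 0.8,0,2.3,0.7,0,0,0, 0.8,0,3.1,1.03,0,0,0, 0.8,0,3.6,1.24,0,0,0]'; python3 th.py
```

```text
time_s: 20.95
eef_pos: [0.6092, 0.2079, 0.2579]
tcp_rot: [[0.07, -0.998, -0.005], [-0.998, -0.07, -0.002], [0.002, 0.005, -1.0]]
wrist_force: [1.1, 1.7, 0.6]
opening: 0.0111
grip_force: 30.0
r 0.20418652573081153 th 0.8297898879066956 [1.12198402 1.71134269 0.64042521] 20.95
shift cm [0.03 1.25 1.08] rot [0. 0. 0.]
```

```bash
python3 -m handwheel '[0.8,0,0.4,0.2,0,0,0, 0.8,0,0.8,0.42,0,0,0, 0.8,0,1.1,0.58,0,0,0, 0.8,0,1.3,0.7,0,0,0, 0.8,0,1.4,0.76,0,0,0, 0.8,0,1.4,0.76,0,0,0, 0.8,0,1.4,0.76,0,0,0, 0.8,0,1.4,0.76,0,0,0, 0.8,0,1.4,0.76,0,0,0, 0.8,0,1.4,0.76,0,0,0]'; python3 th.py
python3 - <<'E'
from lid import *
p=bot.get_image("top");cv2.imwrite("pics/t9.png",cv2.resize(p["pixels"][110:310,110:410,::-1],(800,533),interpolation=2))
for o in["mug","remote","bowl","tumbler","candle_c"]: print(o,[(round(q["p"],2),np.round(q["location"],3).tolist()) for q in bot.search_frame(p,o)[:1]])
E
```

```text
time_s: 22.2
eef_pos: [0.5957, 0.2069, 0.2505]
tcp_rot: [[0.07, -0.998, -0.005], [-0.998, -0.07, -0.002], [0.002, 0.005, -1.0]]
wrist_force: [-3.5, -0.7, 6.5]
opening: 0.0108
grip_force: 30.0
r 0.2035388068076963 th 0.7540368274220004 [-3.49678739 -0.65065592  6.46509257] 22.2
shift cm [ 0.03 -0.1   0.33] rot [0. 0. 0.]
mug [(0.36, [0.641, -0.206, 0.006])]
remote [(0.67, [0.623, -0.35, 0.022])]
bowl [(0.6, [0.533, -0.482, 0.021])]
tumbler [(0.9, [0.455, 0.44, 0.061])]
candle_c [(0.67, [0.44, -0.316, 0.089])]
```

View pics/t9.png

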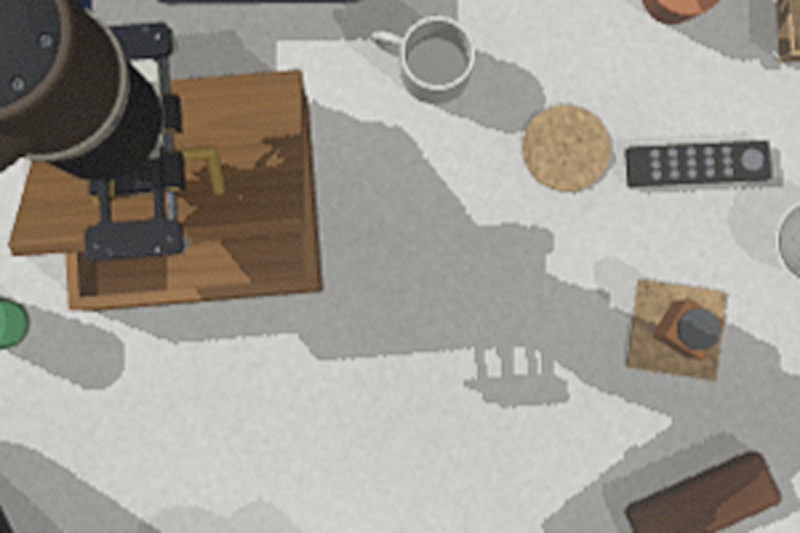

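The top view shows the lid held half open near (170,170). The jar stands on the square coaster at (697,327), and the mug, remote, tumbler and bowl are where they started. Handing in.

```bash
python3 -c "
from rig import bot
print(bot.job_done())"
```

```text
the job is handed in; nothing more can be done
None
```

I handed the job in with the jar standing upright, let go, in the middle of the square coaster. The lid was raised to at least about 1.02 rad and eased back, and the gripper is holding it still at about 0.75 rad, roughly ten degrees below balance. The other things have not visibly moved; the hand-in gave no verdict.

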